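# Hold down the recessed reset of the irrigation line in service

## Robot

A 6-joint arm with a two-finger parallel gripper is mounted at the origin on the work surface. World frame = base frame: x ahead of the robot, y to its left, z up, the work surface at z = 0. Lengths are in mm, angles in rad, forces in N, time in s.
With the tool pointing down it reaches from about 325 to 900 mm from the base axis. Payload 6.1 kg.
Tool frame: the origin (TCP) lies midway between the tips of the shut fingers; the grasp point (between the pads) lies 19 mm behind it; z points along the fingers, y is the line along which they close (so a half turn about z gives the same grasp; the last joint's range is limited). The gripper opens to 85 mm and grips with 20 to 120 N. Pads are 22 mm wide; open, the fingers measure 114 mm over their backs; the gripper's body (76 mm by 85 mm) begins 54 mm behind the grasp point. The pads swing forward as they close: fully open they stand 13 mm farther back than shut.
Start: joints at [-1.239, 0.22, 1.526, -0, 1.395, -0.126], TCP at [276.227, -560.637, 195] pointing down, gripper open.
Joint ranges: [-2.98, 2.98], [-0.91, 2.08], [0.09, 2.57], [-1.24, 4.39], [0.2, 2.65], [-2.68, 2.68]. Speed limits (rad/s): [2.57, 2.57, 3.01, 3.14, 3.14, 3.14].

## Interface

Orientations are given as a 3x3 rotation matrix whose columns are the frame's x, y, z axes.
In Python, from plant import arm gives the robot as it stands.
- The arm moves only by the tool nudge_tcp, called after "Emit:" as name(argument=value, ...), one argument or row to a line, values as JSON. Schema: {"type":"object","properties":{"rows":{"type":"array","items":{"type":"array","items":{"type":"array","items":{"type":"number"},"minItems":7,"maxItems":7},"minItems":1,"maxItems":5},"minItems":1,"maxItems":1},"only":{"type":"string"},"quiet":{"type":"boolean"},"lines":{"type":"string"}},"required":["rows"],"additionalProperties":false}. rows is a list that holds a single list of rows (three levels of brackets), with 1 to 5 rows, each of 7 numbers: a rotation vector rx, ry, rz in normalised numbers (1 is 2 rad), then dx, dy, dz in shares of the most that a row can go, 1 being 62.5 mm, then the finger opening in mm; each row shifts and turns the commanded pose from where the row before left it, along the tool's axes as they then stand; what a row does not reach is not made up. A row lasts 1/8 s, in which the tool goes at most 62.5 mm and 0.188 rad, less where a joint would pass 70% of its speed; a pose out of reach is approached as far as the arm can. The fingers move at their own pace and stop on an object; the grip force is fixed at half the most. Time passes only in rows, so rows that do not move let the fingers close. The tool returns the time, the measured TCP pose, the force, the opening and the grip force at its end. only (a regular expression) keeps the lines of the reply that match it, lines (a string "A,B") keeps lines A to B, and quiet returns only ok. Input that does not fit is refused with a message, and nothing moves.
- arm.sense(): the state, without advancing time (a new reading comes with each control period).
- arm.snapshot(name): name is "side" or "top"; returns a dict with "color" (480x640x3 uint8, red, green, blue), "range_z" (480x640 float32, mm along the optical axis (not along the pixel's ray), 0 where there is no reading), "vertical_fov" (degrees; the focal length in pixels is half the picture's height over the tangent of half this angle, whatever the lens; pixels are square), "cx", "cy" (the principal point, pixels), "rvec" (rotation vector, rad) and "tvec" (3), from world to camera coordinates, as OpenCV has them. Camera axes: x right, y down, z forward; pixel columns grow to the right and rows downward; lengths in mm; the calibration is good to about 2 mm. A picture is of the moment at which its call begins.
- arm.finish_job(): hands the job in; it is judged then, once.
The state is a dict: "time": time; "qpos": joint angles; "joint_velocities": joint speeds; "tau": joint torques, N m; "tcp_pos": TCP position; "orientation": TCP orientation; "force": force on the tool from outside, world axes, zero at the start; "wrist_torque": the same for the moment, N m; "gripper_width": finger opening in mm; "finger_force": force on a finger pad.
Only numpy, scipy, OpenCV 4.12 (cv2) and the standard library are available. Lean on these libraries where they do the work, as an engineer would, in place of code of your own. Each camera call takes 0.05 s, during which the arm holds its last target. There are 200 camera calls.

## Task

The drip irrigation controller on the steel table has locked up on the line that is in service, the one its black selector knob points to. Take the orange stylus from its stand, reach it through the guard hole of that line and press the recessed red reset button fully down; keep holding it down with the stylus and finish while you are still holding it, since the memory takes a while to clear. Leave the selector as it is set, do not press the other line's reset, and leave the plant, cup, phone and figurine where they are.

Things in the scene. Friction and masses are not known exactly. Their poses are not given: they have to be found in the camera images.
- controller: White-faced grey box lying on its back, fixed: 170 mm (its x) by 240 mm (its y), face 70 mm above the table. Origin at the centre of its underside; x away from the robot at yaw 0 (to the display side), y left, z up; it turns about z only. The selector's axis is at x -40 mm, y 0; its knob stands 27 mm above the face. The display and four keys are flat
- left_hole (a point): Centre of the mouth of the left line's guard hole, in the plane of the controller's face (x +30, y +75 mm on the controller), with a flat blue ring round it. The round hole is 13 mm wide with a small chamfer and goes straight down through the face plate; the flat red top of the reset button lies 16 mm below the face
- right_hole (a point): The same for the right line (x +30, y -75 mm on the controller), with a flat yellow ring
- selector (a joint): Angle of the black rotary selector (rad). It clicks to one of two positions: +0.82 points to the left (blue) hole, the left line is in service; -0.82 points to the right (yellow) hole, the right line is in service. It starts in either one
- pointer_tip (a point): Tip of the selector's pointer, the end with the white stripe of the knob's 36 by 11 mm bar grip; 22 mm from the selector's axis, 26 mm above the controller's face
- left_reset (a joint): Travel of the left line's red reset button (m): 0 up, 0.005 fully down. A spring holds it up: it begins to move at about 2 N and is fully down at about 6 N
- right_reset (a joint): The same for the right line's reset button
- stylus: Orange reset stylus, 136 mm long, about 45 g, standing tip down in the stand. Origin at its tip, z along it towards the handle (up as it stands). Steel pin 5 mm thick from 0 to 45 mm with a round end, a flange 20 mm across from 45 to 50 mm, then a round handle 13 mm thick from 50 to 136 mm, to be gripped in its middle
- stylus_tip (a point): The tip of the stylus's steel pin (same point as the stylus's origin)
- stand: Black stand block, 64 by 64 mm, 52 mm high, fixed to the table; origin at the centre of its underside. The stylus's pin hangs in a 9 mm wide vertical hole at its centre and the flange rests on its top, so the tip is 7 mm above the table
- cactus_pot: Bystander: terracotta pot with a small cactus, 86 mm across, 122 mm high; origin at the centre of its underside
- paper_cup: Bystander: paper cup, 76 mm across, 85 mm high; origin at the centre of its underside
- phone: Bystander: phone lying flat, 74 by 156 by 9 mm; origin at the centre of its underside
- figurine: Bystander: wooden rabbit figurine, 30 mm across, 71 mm high; origin at the centre of its underside

How it is judged (in metres and radians):
On the way:
1. the stylus is held by the gripper with its tip clear above the stand (contact force between the fingers and stylus above 2 N and z of stylus_tip in the frame of stand above 0.056 m), for 0.1 s.
At the end, for the whole second after the job is handed in: The stylus, still gripped and at rest, is through the guard hole the selector points to (tip within 7 mm of its axis, 18 mm or more below the face) and holds that reset at least 4 of its 5 mm down; the gripper is clear of the controller; the other reset is up (under 1 mm) (((value of joint selector above 0.5 rad and value of joint left_reset above 0.004 m and value of joint right_reset below 0.001 m and horizontal distance between stylus_tip and left_hole below 0.007 m and z of stylus_tip in the frame of left_hole below -0.018 m) or (value of joint selector below -0.5 rad and value of joint right_reset above 0.004 m and value of joint left_reset below 0.001 m and horizontal distance between stylus_tip and right_hole below 0.007 m and z of stylus_tip in the frame of right_hole below -0.018 m)) and contact force between stylus and controller above 2 N and contact force between the fingers and stylus above 2 N and contact force between each of the arm, the fingers and controller below 0.5 N and linear speed of stylus below 0.02 m/s); the arm keeps its last pose, push and grip.
It fails at once if the reset of the line that is not in service is pressed ((value of joint selector above 0.3 rad and value of joint right_reset above 0.0015 m) or (value of joint selector below -0.3 rad and value of joint left_reset above 0.0015 m)).
It fails at once if the selector is turned (distance of pointer_tip from where it was at the start of the episode above 0.012 m).
It fails at once if the plant, cup, phone or figurine is moved by more than 20 mm or tipped over (distance of any of cactus_pot, paper_cup, phone, figurine from where it was at the start of the episode above 0.02 m or angle between any of cactus_pot, paper_cup, figurine's own z axis and vertical above 0.5 rad).
It also fails if it takes over 48 s, if anything falls off the work surface, if the arm or the gripper's body presses on something with over 40 N, if the wrist force passes 120 N, or if a joint passes its speed limit or range.

## Working session

There is one attempt and no reset: what is moved stays moved. The work goes in short steps, Python scripts to look and compute and a tool call to move; the robot and the scene stay as the last step left them, time stands still between calls to the robot, and variables do not carry over. Pictures are saved under pics/ and viewed, at most 10 in all, crops included, and the job is handed in when it is done.

```bash
ls; mkdir -p pics; cat > h.py <<'E'
import numpy as np, cv2, pickle
from plant import arm
def snap(n,f):
    s=arm.snapshot(n); cv2.imwrite(f'pics/{f}.png',s['color'][:,:,::-1]); pickle.dump(s,open(f'pics/{f}.pkl','wb')); return s
def load(f): return pickle.load(open(f'pics/{f}.pkl','rb'))
def K(s):
    f=240/np.tan(np.radians(s['vertical_fov'])/2); return f,s['cx'],s['cy']
def ray(s,u,v):
    f,cx,cy=K(s); R=cv2.Rodrigues(np.array(s['rvec'],float))[0]; t=np.array(s['tvec'],float).ravel()
    return -R.T@t, R.T@np.array([(u-cx)/f,(v-cy)/f,1])
def atz(s,u,v,z):
    o,d=ray(s,u,v); return o+d*(z-o[2])/d[2]
def dep(s,u,v):
    o,d=ray(s,u,v); return o+d*s['range_z'][int(round(v)),int(round(u))]
def proj(s,p):
    f,cx,cy=K(s); R=cv2.Rodrigues(np.array(s['rvec'],float))[0]; c=R@np.array(p,float)+np.array(s['tvec'],float).ravel()
    return f*c[0]/c[2]+cx, f*c[1]/c[2]+cy
E
python3 - <<'E'
from h import *
for n in('top','side'):
    s=snap(n,n+'0'); print(n,K(s),ray(s,320,240))
print(arm.sense())
E
```

```text
pics
plant.py
top (np.float64(616.8433125071588), 320.30911294362863, 232.18736888069606) (array([ 379.8060039 ,    5.52130562, 1360.38379746]), array([ 0.18734771, -0.01058781, -0.98231838]))
side (np.float64(549.5915189369065), 319.9365862034501, 237.87213746865422) (array([ 531.0827154 , -759.37017307,  776.79661292]), array([ 0.08853636,  0.72907291, -0.67869655]))
{'time': 0.1, 'qpos': array([-1.23909181e+00,  2.21155329e-01,  1.52753710e+00,  4.99959539e-05,
        1.39469749e+00, -1.26092556e-01]), 'joint_velocities': array([-0.00021829, -0.00171174, -0.00199054,  0.00097787, -0.00048202,
        0.00251666]), 'tau': array([ 5.24197021e-04, -4.98245859e+01, -3.90547407e+01, -2.26762363e-04,
        5.66422343e-03, -3.42896374e-05]), 'tcp_pos': array([ 276.04523054, -560.03853663,  193.98232059]), 'orientation': array([[ 8.97032273e-01,  4.41964716e-01, -5.38747353e-04],
       [ 4.41964959e-01, -8.97030675e-01,  1.71531859e-03],
       [ 2.74837391e-04, -1.77680359e-03, -9.99998384e-01]]), 'force': array([ 0.01741651,  0.05925894, -0.30136151]), 'wrist_torque': array([-0.00130842, -0.06236923, -0.04161955]), 'finger_force': 0.0, 'gripper_width': 85.44781368368214}
```

View pics/top0.png

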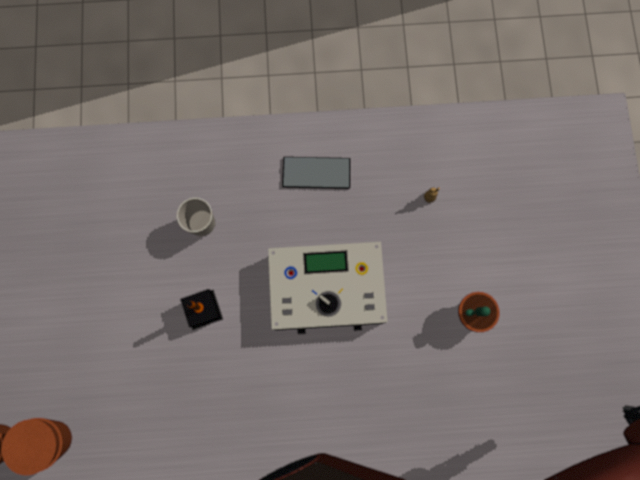

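View pics/side0.png

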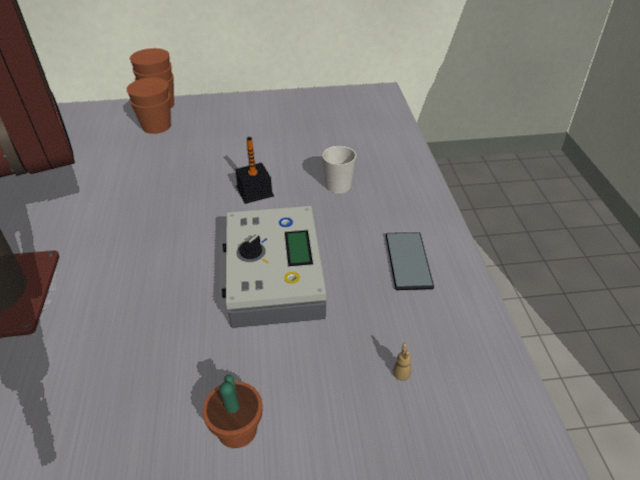

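The top view shows the controller near (327,285), with the blue hole at about (291,272) and the yellow hole at about (362,268). The stand is near (201,308), the cup at (195,217). I need enlarged crops of the knob and the stylus.

```bash
python3 - <<'E'
from h import *
t=load('top0')['color'][:,:,::-1]; s=load('side0')['color'][:,:,::-1]
c=lambda im,u,v,w,h,k: cv2.resize(im[v:v+h,u:u+w],None,fx=k,fy=k,interpolation=cv2.INTER_CUBIC)
a=np.hstack([c(t,270,240,66,50,6)[:300,:396],c(t,320,240,66,50,6)[:300,:396]])
b=np.hstack([c(s,226,205,66,50,6)[:300,:396],c(t,170,285,66,50,6)[:300,:396]])
cv2.imwrite('pics/c1.png',np.vstack([a,b]))
E
```

```text
(no output)
```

View pics/c1.png

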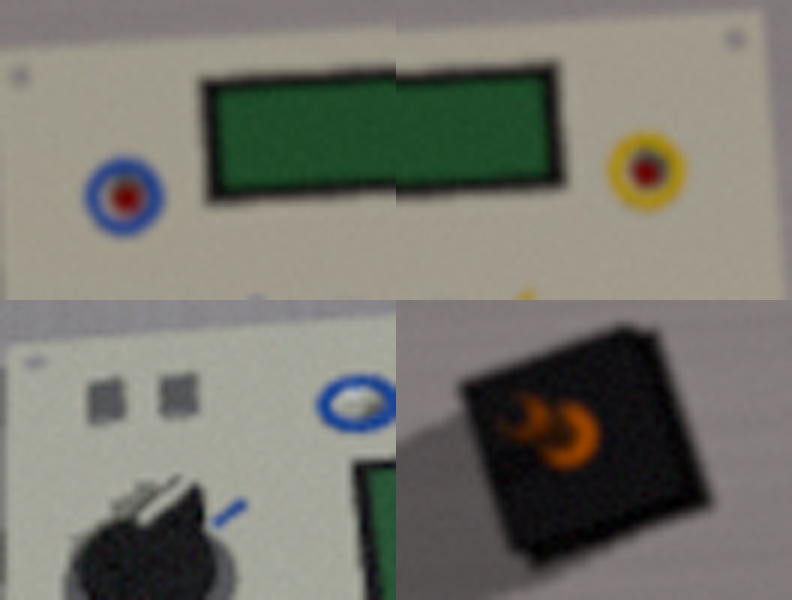

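The white stripe points to the blue (left) line in both views. Next I compute positions.

```bash
python3 - <<'E'
from h import *
t=load('top0'); s=load('side0'); np.set_printoptions(precision=1,suppress=True)
B=atz(t,290.4,272.3,70);Y=atz(t,361.6,268.2,70)
print('blue',B,dep(t,287,268),'yel',Y,np.linalg.norm(B-Y)); print('blue side',atz(s,285.6,221.9,70))
m=(B+Y)/2; y=(B-Y)/np.linalg.norm(B-Y); x=np.array([y[1],-y[0],0]); print('yaw',np.arctan2(x[1],x[0]),'origin',m-30*x, 'pointer at blue/yel px',*[proj(t,m-70*x+22*(x*.682+k*y*.731)+[0,0,26]) for k in(1,-1)])
print('flange',atz(t,197.2,307.1,57),'top',atz(t,191.1,303.7,143))
c=[(465,388),(640,330),(710,505),(530,562)]
P=np.array([atz(t,170+(a-396)/6-.4,285+(b-300)/6-.4,52) for a,b in c]); print(P,P.mean(0))
# side: stylus orange mask
im=cv2.cvtColor(s['color'],cv2.COLOR_RGB2HSV); mk=(im[...,0]<20)&(im[...,1]>150); mk[:, :235]=0;mk[:,275:]=0;mk[:130]=0;mk[182:]=0
for v in range(134,182,3):
    u=np.where(mk[v])[0]
    if len(u): print(v,u.min(),u.max(),(u.min()+u.max())/2,end=' | ')
c=P.mean(0)
print('\npredicted side px',proj(s,[*c[:2],143]),proj(s,[*c[:2],57]))
for n,u,v in(('cup',195,217),('phone',316,172)): print(n,dep(t,u,v))
E
```

```text
blue [560.7  58.2  70. ] [570.3  64.9  70.1] yel [559.9 -92.1  70. ] 150.3914301070785
blue side [562.7  60.6  70. ]
yaw -0.005619428128144494 origin [530.3 -16.8  70. ] pointer at blue/yel px (np.float64(319.8938809563317), np.float64(295.51165922296775)) (np.float64(335.5600404078528), np.float64(294.60271952653545))
flange [501.3 258.5  57. ] top [500.8 253.7 143. ]
[[520.5 293.1  52. ]
 [537.1 230.9  52. ]
 [474.  208.1  52. ]
 [458.2 271.6  52. ]] [497.5 250.9  52. ]
140 247 251 249.0 | 143 248 251 249.5 | 146 248 252 250.0 | 149 248 252 250.0 | 152 248 252 250.0 | 155 249 252 250.5 | 158 251 253 252.0 | 161 250 253 251.5 | 164 250 254 252.0 | 167 249 255 252.0 | 170 248 257 252.5 | 173 248 257 252.5 | 
predicted side px (np.float64(246.2615872306925), np.float64(140.11532508257562)) (np.float64(249.91292587828957), np.float64(173.25320404945109))
cup [710.2 269.8  -0.4]
phone [796.6 -10.    6.3]
```

Units first: shifts go in shares of 62.5 mm and turns go in shares of 2 rad. So -45 mm is -0.72, 40 mm is 0.64.

Emit:
nudge_tcp(
  rows=[
    [[0, 0, 0, 0.32, -0.36, -0.32, 85], [0, 0, 0, 0.64, -0.72, 0, 85], [0, 0, 0, 0.64, -0.72, 0, 85], [0, 0, 0, 0.64, -0.72, 0, 85], [0, 0, 0, 0.64, -0.72, 0, 85]],
  ],
)

```text
time: 0.72
tcp_pos: [348.2, -297.4, 214.6]
orientation: [[0.897, 0.441, -0.0], [0.441, -0.897, 0.001], [0.0, -0.0, -1.0]]
force: [0.3, 0.4, 0.1]
gripper_width: 84.9
finger_force: 0.0
```

Emit:
nudge_tcp(
  rows=[
    [[0, 0, 0, 0.64, -0.72, 0, 85], [0, 0, 0, 0.64, -0.72, 0, 85], [0, 0, 0, 0.64, -0.72, 0, 85], [0, 0, 0, 0.64, -0.72, 0, 85], [0, 0, 0, 0.64, -0.72, 0, 85]],
  ],
)

```text
time: 1.35
tcp_pos: [428.2, -7.3, 215.0]
orientation: [[0.897, 0.442, 0.001], [0.442, -0.897, -0.0], [0.0, 0.0, -1.0]]
force: [1.5, -0.6, 0.2]
gripper_width: 85.0
finger_force: 0.0
```

Emit:
nudge_tcp(
  rows=[
    [[0, 0, 0, 0.64, -0.72, 0, 85], [0, 0, 0, 0.64, -0.72, 0, 85], [0, 0, 0, 0.64, -0.72, 0, 85], [0, 0, 0, 0.32, -0.36, 0, 85], [0, 0, 0, 0, 0, 0, 85]],
  ],
)

```text
time: 1.98
tcp_pos: [483.7, 195.8, 214.2]
orientation: [[0.896, 0.445, -0.001], [0.445, -0.896, -0.0], [-0.001, -0.001, -1.0]]
force: [-0.6, -0.2, 0.2]
gripper_width: 84.8
finger_force: 0.0
```

To row units: -22 mm is -0.352, 21 mm is 0.336.

Emit:
nudge_tcp(
  rows=[
    [[0, 0, 0, 0.336, -0.352, 0, 85], [0, 0, 0, 0.336, -0.352, 0, 85], [0, 0, 0, 0, 0, 0, 85]],
  ],
)

```text
time: 2.35
tcp_pos: [502.3, 252.1, 214.6]
orientation: [[0.897, 0.443, -0.001], [0.443, -0.897, -0.0], [-0.001, -0.0, -1.0]]
force: [-0.1, 0.1, -0.2]
gripper_width: 85.0
finger_force: 0.0
```

```bash
python3 - <<'E'
from h import *
s=snap('side','s1'); t=snap('top','t1')
a=cv2.resize(s['color'][40:220,180:330][:,:,::-1],None,fx=3,fy=3);b=cv2.resize(t['color'][220:370,130:280][:,:,::-1],None,fx=2.3,fy=3.6)
cv2.imwrite('pics/c2.png',np.hstack([a,b]))
E
```

```text
(no output)
```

View pics/c2.png

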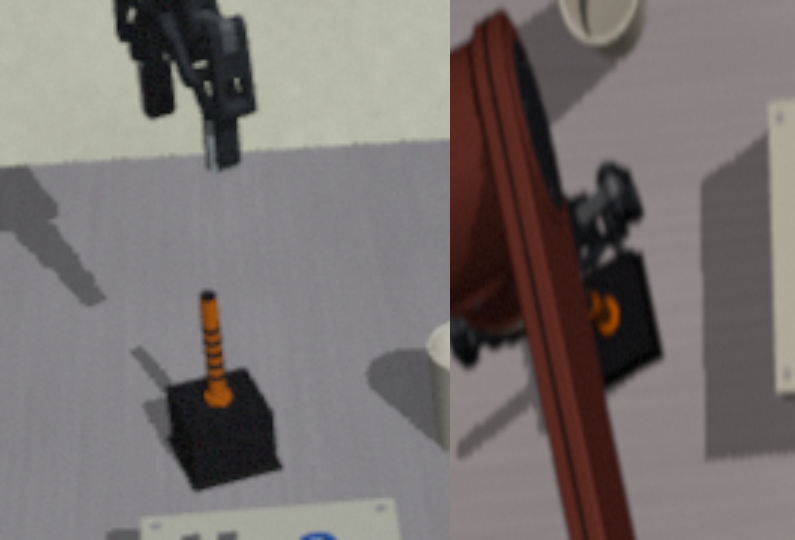

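The stylus (side crop, flange at about (215,397)) is standing beneath the open fingers and agrees with x≈501, y≈253. I descend and grip.

To row units: 45 mm is 0.72, 43 mm is 0.688.

Emit:
nudge_tcp(
  rows=[
    [[0, 0, 0, 0, -0.016, 0.72, 85], [0, 0, 0, 0, 0, 0.72, 85], [0, 0, 0, 0, 0, 0.688, 85], [0, 0, 0, 0, 0, 0, 85]],
  ],
)

```text
time: 2.95
tcp_pos: [498.4, 250.4, 78.3]
orientation: [[0.898, 0.441, -0.008], [0.441, -0.898, -0.003], [-0.008, -0.001, -1.0]]
force: [-0.1, 0.1, 0.5]
gripper_width: 84.9
finger_force: 0.0
```

Emit:
nudge_tcp(
  rows=[
    [[0, 0, 0, 0, 0, 0, 5], [0, 0, 0, 0, 0, 0, 5], [0, 0, 0, 0, 0, 0, 5], [0, 0, 0, 0, 0, 0, 5], [0, 0, 0, 0, 0, 0, 5]],
  ],
)

```text
time: 3.58
tcp_pos: [502.4, 253.5, 83.0]
orientation: [[0.897, 0.442, 0.001], [0.442, -0.897, 0.001], [0.002, -0.0, -1.0]]
force: [-1.2, 1.9, 4.5]
gripper_width: 10.6
finger_force: 58.4
```

Emit:
nudge_tcp(
  rows=[
    [[0, 0, 0, 0, 0, 0, 5], [0, 0, 0, 0, 0, 0, 5], [0, 0, 0, 0, 0, 0, 5], [0, 0, 0, 0, 0, 0, 5], [0, 0, 0, 0, 0, 0, 5]],
  ],
)

```text
time: 4.2
tcp_pos: [502.5, 253.6, 83.0]
orientation: [[0.897, 0.442, 0.001], [0.442, -0.897, 0.001], [0.002, -0.0, -1.0]]
force: [-1.1, 1.7, 6.2]
gripper_width: 10.9
finger_force: 58.4
```

To row units: -40 mm is -0.64, -20 mm is -0.32.

Emit:
nudge_tcp(
  rows=[
    [[0, 0, 0, 0, 0, -0.32, 5], [0, 0, 0, 0, 0, -0.64, 5], [0, 0, 0, 0, 0, -0.64, 5], [0, 0, 0, 0, 0, -0.16, 5], [0, 0, 0, 0, 0, 0, 5]],
  ],
)

```text
time: 4.82
tcp_pos: [502.0, 252.8, 191.8]
orientation: [[0.897, 0.442, 0.0], [0.442, -0.897, -0.0], [0.0, 0.0, -1.0]]
force: [-1.1, 0.3, -1.1]
gripper_width: 10.7
finger_force: 58.3
```

```bash
python3 - <<'E'
from h import *
s=snap('side','s2')
a=cv2.resize(s['color'][60:210,180:330][:,:,::-1],None,fx=4,fy=4)
cv2.imwrite('pics/c3.png',a); print(arm.sense()['tcp_pos'],arm.sense()['force'])
E
```

```text
[501.23991479 252.55306706 190.59818749] [-0.26812536 -0.44649489 -1.15286057]
```

View pics/c3.png

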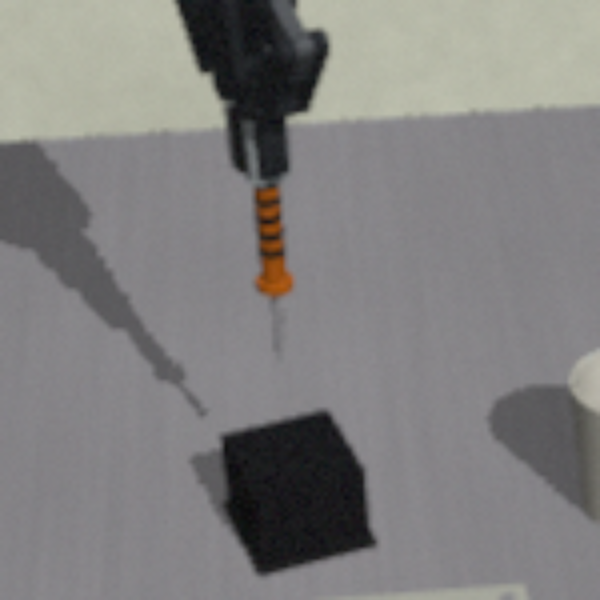

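To row units: 50 mm is 0.8, 25 mm is 0.4.

Emit:
nudge_tcp(
  rows=[
    [[0, 0, 0, -0.064, 0.4, 0, 5], [0, 0, 0, -0.128, 0.8, 0, 5], [0, 0, 0, -0.128, 0.8, 0, 5], [0, 0, 0, -0.128, 0.8, 0, 5], [0, 0, 0, -0.064, 0.4, 0, 5]],
  ],
)

```text
time: 5.5
tcp_pos: [560.7, 56.8, 189.3]
orientation: [[0.898, 0.44, -0.004], [0.44, -0.898, -0.0], [-0.004, -0.001, -1.0]]
force: [0.1, 0.2, -0.9]
gripper_width: 10.8
finger_force: 58.4
```

Emit:
nudge_tcp(
  rows=[
    [[0, 0, 0, 0, 0, 0.16, 5], [0, 0, 0, 0, 0, 0.16, 5], [0, 0, 0, 0, 0, 0, 5], [0, 0, 0, 0, 0, 0, 5]],
  ],
)

```text
time: 6.0
tcp_pos: [561.3, 60.3, 171.8]
orientation: [[0.896, 0.443, -0.0], [0.443, -0.896, 0.0], [-0.0, -0.0, -1.0]]
force: [0.6, 0.2, 0.0]
gripper_width: 10.6
finger_force: 58.4
```

```bash
python3 - <<'E'
from h import *
np.set_printoptions(precision=1,suppress=True)
q=load('s2');print('s2 pred tip',proj(q,[501.5,252.7,115]),'meas 249.6,148.9; flange',proj(q,[501.5,252.7,162]),'248.4,130.6')
s=snap('side','s3');t=snap('top','t3')
a=cv2.resize(s['color'][150:250,240:340][:,:,::-1],None,fx=4,fy=6,interpolation=cv2.INTER_CUBIC)
b=cv2.resize(t['color'][230:320,260:350][:,:,::-1],None,fx=4,fy=600/90,interpolation=cv2.INTER_CUBIC)
cv2.imwrite('pics/c4.png',np.hstack([a,b[:, :400]])); p=arm.sense()['tcp_pos'];print(p,arm.sense()['force'])
for z in(76,76-47): print(proj(s,p-[0,0,z]),proj(t,p-[0,0,z]))
E
```

```text
s2 pred tip (np.float64(249.3432435298075), np.float64(150.6699061653855)) meas 249.6,148.9; flange (np.float64(247.3127016942401), np.float64(131.76207817525574)) 248.4,130.6
[561.8  60.  172.4] [-0.1 -0.4 -0.6]
(np.float64(284.50351493684184), np.float64(211.78706908149204)) (np.float64(288.90731339990697), np.float64(270.1094917195678))
(np.float64(283.3143861304519), np.float64(192.50457061536883)) (np.float64(287.7101870374575), np.float64(266.8087247917295))
```

View pics/c4.png

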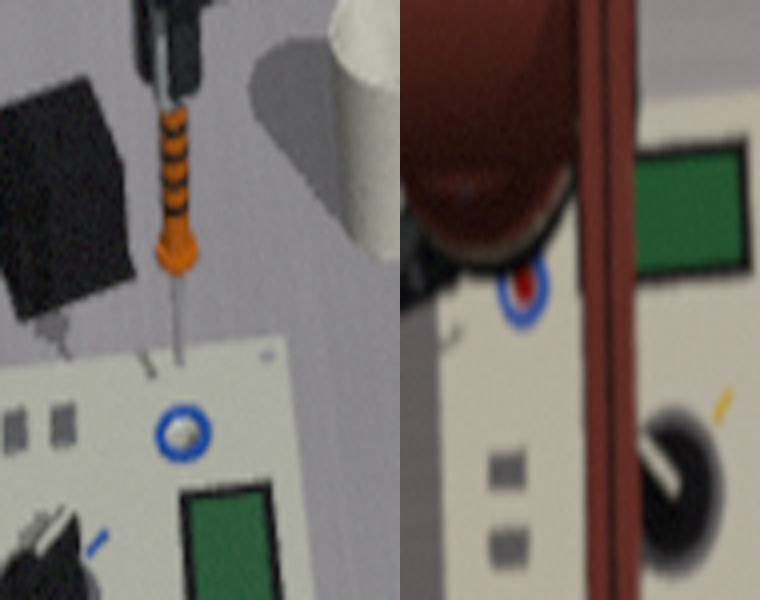

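```bash
python3 - <<'E'
from h import *
s=load('s3'); print(atz(s,284.6,209.9,96.4), atz(s,285.35,221.8,70), atz(s,285.35,221.9,70)-atz(s,284.6,209.9,96.4))
E
```

```text
[562.39381489  65.70790221  96.4       ] [562.25225412  60.93524862  70.        ] [ -0.16497137  -5.07258518 -26.4       ]
```

To row units: 10 mm is 0.16, -1.5 mm is -0.024.

Emit:
nudge_tcp(
  rows=[
    [[0, 0, 0, -0.024, 0.032, 0.16, 5], [0, 0, 0, 0, 0, 0.16, 5], [0, 0, 0, 0, 0, 0, 5], [0, 0, 0, 0, 0, 0, 5], [0, 0, 0, 0, 0, 0, 5]],
  ],
)

```text
time: 6.72
tcp_pos: [561.4, 56.8, 152.4]
orientation: [[0.897, 0.442, 0.001], [0.442, -0.897, -0.0], [0.001, 0.0, -1.0]]
force: [-0.0, -0.4, -0.1]
gripper_width: 10.9
finger_force: 58.4
```

```bash
python3 - <<'E'
from h import *
np.set_printoptions(precision=1,suppress=True)
s=snap('side','s4')
a=cv2.resize(s['color'][180:240,250:320][:,:,::-1],None,fx=10,fy=10,interpolation=cv2.INTER_CUBIC)
cv2.imwrite('pics/c5.png',a); p=arm.sense()['tcp_pos'];print(p,arm.sense()['force'])
for z in(76,76-45): print(proj(s,p-[0,0,z]))
E
```

```text
[561.5  56.8 152.4] [ 1.   0.2 -0.8]
(np.float64(284.9537267479466), np.float64(220.71199051930014))
(np.float64(283.8420234153204), np.float64(202.7323708054721))
```

View pics/c5.png

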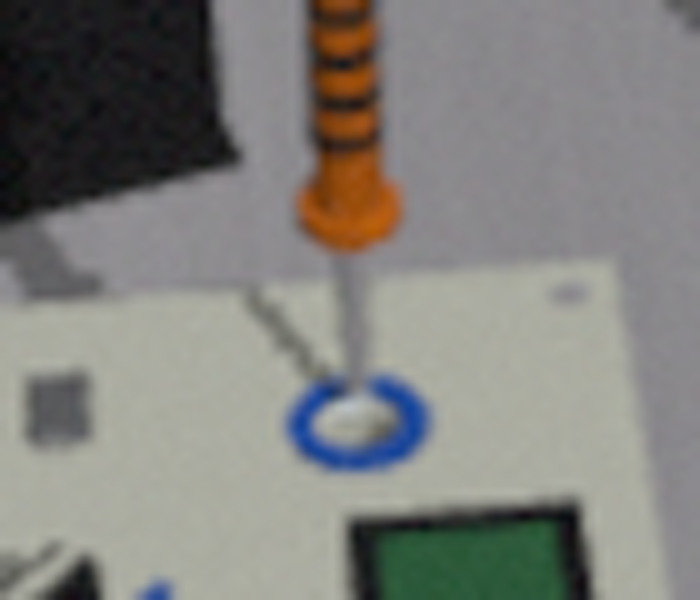

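To row units: 5 mm is 0.08, 3 mm is 0.048.

Emit:
nudge_tcp(
  rows=[
    [[0, 0, 0, 0, 0.0192, 0, 5], [0, 0, 0, 0, 0, 0.08, 5], [0, 0, 0, 0, 0, 0.08, 5], [0, 0, 0, 0, 0, 0.048, 5], [0, 0, 0, 0, 0, 0, 5]],
  ],
)

```text
time: 7.4
tcp_pos: [561.3, 55.8, 138.4]
orientation: [[0.897, 0.442, -0.001], [0.442, -0.897, 0.0], [-0.001, -0.001, -1.0]]
force: [0.1, -0.4, -0.5]
gripper_width: 10.8
finger_force: 58.4
```

Emit:
nudge_tcp(
  rows=[
    [[0, 0, 0, 0, 0, 0.048, 5], [0, 0, 0, 0, 0, 0.048, 5], [0, 0, 0, 0, 0, 0, 5], [0, 0, 0, 0, 0, 0, 5]],
  ],
)

```text
time: 7.9
tcp_pos: [561.7, 55.8, 133.1]
orientation: [[0.897, 0.442, 0.0], [0.442, -0.897, -0.0], [0.0, 0.0, -1.0]]
force: [-0.4, 0.2, -1.2]
gripper_width: 11.0
finger_force: 58.4
```

No contact, so the tip is in the hole, at z≈57. I press on.

To row units: 2 mm is 0.032.

Emit:
nudge_tcp(
  rows=[
    [[0, 0, 0, 0, 0, 0.032, 5], [0, 0, 0, 0, 0, 0.032, 5], [0, 0, 0, 0, 0, 0, 5], [0, 0, 0, 0, 0, 0, 5]],
  ],
)

```text
time: 8.4
tcp_pos: [561.9, 55.8, 129.3]
orientation: [[0.897, 0.442, 0.001], [0.442, -0.897, 0.0], [0.0, 0.0, -1.0]]
force: [0.7, 0.0, 2.2]
gripper_width: 10.7
finger_force: 58.6
```

Emit:
nudge_tcp(
  rows=[
    [[0, 0, 0, 0, 0, 0.032, 5], [0, 0, 0, 0, 0, 0, 5], [0, 0, 0, 0, 0, 0, 5]],
  ],
)

```text
time: 8.78
tcp_pos: [561.9, 55.8, 127.2]
orientation: [[0.897, 0.442, 0.0], [0.442, -0.897, 0.0], [0.0, 0.0, -1.0]]
force: [-0.5, 0.6, 2.9]
gripper_width: 11.0
finger_force: 58.7
```

To row units: 2 mm is 0.032.

Emit:
nudge_tcp(
  rows=[
    [[0, 0, 0, 0, 0, 0.032, 5], [0, 0, 0, 0, 0, 0, 5], [0, 0, 0, 0, 0, 0, 5]],
  ],
)

```text
time: 9.15
tcp_pos: [561.9, 55.8, 125.2]
orientation: [[0.897, 0.442, 0.0], [0.442, -0.897, 0.0], [0.0, 0.0, -1.0]]
force: [-0.8, 0.4, 4.4]
gripper_width: 10.8
finger_force: 58.8
```

Emit:
nudge_tcp(
  rows=[
    [[0, 0, 0, 0, 0, 0.016, 5], [0, 0, 0, 0, 0, 0, 5], [0, 0, 0, 0, 0, 0, 5]],
  ],
)

```text
time: 9.52
tcp_pos: [561.9, 55.8, 124.2]
orientation: [[0.897, 0.442, 0.0], [0.442, -0.897, -0.0], [0.0, 0.0, -1.0]]
force: [-0.1, 0.8, 5.5]
gripper_width: 10.4
finger_force: 58.8
```

Emit:
nudge_tcp(
  rows=[
    [[0, 0, 0, 0, 0, 0.008, 5], [0, 0, 0, 0, 0, 0, 5], [0, 0, 0, 0, 0, 0, 5]],
  ],
)

```text
time: 9.9
tcp_pos: [562.1, 55.9, 124.1]
orientation: [[0.897, 0.442, 0.001], [0.442, -0.897, 0.0], [0.001, 0.0, -1.0]]
force: [-0.5, -0.6, 6.5]
gripper_width: 10.6
finger_force: 59.2
```

To row units: 0.7 mm is 0.0112.

Emit:
nudge_tcp(
  rows=[
    [[0, 0, 0, 0, 0, 0.0112, 5], [0, 0, 0, 0, 0, 0, 5], [0, 0, 0, 0, 0, 0, 5], [0, 0, 0, 0, 0, 0, 5]],
  ],
)

```text
time: 10.4
tcp_pos: [562.4, 55.9, 123.9]
orientation: [[0.897, 0.442, 0.002], [0.442, -0.897, 0.0], [0.002, 0.001, -1.0]]
force: [-0.3, 0.4, 8.1]
gripper_width: 10.7
finger_force: 59.5
```

```bash
python3 - <<'E'
from h import *
s=snap('side','s5')
a=cv2.resize(s['color'][180:240,250:320][:,:,::-1],None,fx=10,fy=10,interpolation=cv2.INTER_CUBIC)
cv2.imwrite('pics/c6.png',a)
E
```

```text
(no output)
```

View pics/c6.png

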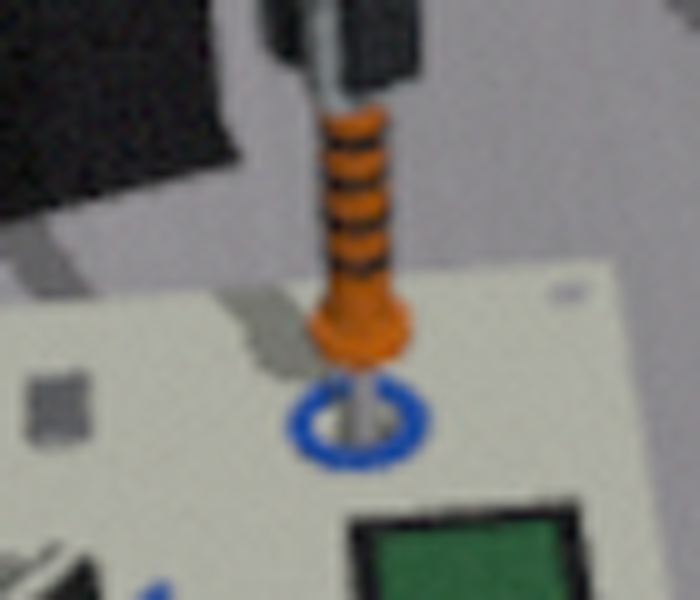

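The pin is centred in the blue ring at about (360,420) and goes into the hole. The button has bottomed: force is 8 N, and the last commands moved the tip almost no further.

```bash
python3 -c "
from plant import arm
print(arm.finish_job())"
```

```text
the job is handed in; nothing more can be done
None
```

I handed the job in with the stylus gripped in the left (blue) guard hole, the line the selector points to, holding the red reset down with about 8 N; its travel had stopped at the bottom, and the interface gave no verdict.

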